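Lift the marking plate off its two gripping dowels

TASK

The forceps in the marking fixture are done: lift the marking plate straight up off its two dowels by its bar handle and lay it gently flat, right way up, squarely in the middle of the rubber mat. One of the two dowels, and you cannot see which, grips the plate firmly while the other is slack, so feel which end holds and pull near that end to bring the plate up level: it must not cock on the dowels. Leave the forceps lying in the fixture and the things round about where they are.

Things in the scene. Friction and masses are not known exactly. Their poses are not given: they have to be found in the camera images.
- marking_plate: Aluminium plate 206 mm long (its y) x 80 x 10 mm, about 0.5 kg, balanced at its middle, two slots through it. Origin: centre of the underside, z up. At y = +84 and -84 mm a 34 mm square block, 31.5 mm high from the underside, hides the socket of a dowel (1 mm play: cocked by about 2.5 degrees the plate wedges). Posts on the blocks carry the bar handle. Starts seated on the dowels.
- bar_mid (a point): Middle of the plate's handle: a straight round steel bar, 12 mm thick, along the plate's y, its axis 54 mm above the plate's underside, 38 mm free below it. It can be gripped across anywhere from bar_end_b to bar_end_a. Pulled up 2 to 3 mm here, only the slack end rises, and the bar pushes the grip along itself towards the tight end with some 4 to 8 N; pulled farther here, the plate cocks.
- bar_end_a (a point): On the bar's axis, 60 mm from its middle towards the plate's +y end. If the dowel at the +y end is the tight one, a pull here brings the plate up nearly level. Once off the dowels, a plate held here sags at its far end by up to some 20 degrees, turning in the grip, and levels again when lowered onto a surface.
- bar_end_b (a point): On the bar's axis, 60 mm from its middle towards the plate's -y end. If the dowel at the -y end is the tight one, a pull here brings the plate up nearly level (and as for bar_end_a).
- fixture: Dark steel base 100 x 240 (its y) x 20 mm, screwed down; origin: centre of its underside, z up. Pads at y = +84 and -84 mm carry the plate's underside 30 mm above the origin, axes parallel; on each an upright 12 mm dowel 24 mm high is hidden in the plate. One dowel, at either end, holds the plate with 15 to 19 N of friction all the way up, the other is slack; they look alike.
- mat: Black rubber mat, 150 x 260 mm (its own y is the long side) x 4 mm thick, fixed on the bench; origin at the centre of its underside, z up. It lies to the left or right of the fixture, turned a little. (A lamp frame hangs about 0.55 m above the left part of the bench: mind it with the forearm there, and lift no higher than needed.)
- forceps: Steel forceps, 149 x 65 x 6 mm, lying across the fixture under the plate, 20 mm above the bench, rings towards the robot; origin at the middle of its underside, x from the rings to the tips. Stays there.
- loupe: Black eye loupe, 35 mm wide, 36 mm high, standing behind the work; origin at the middle of its underside. A bystander.
- etch_probe: Red hand electrode, 130 x 18 mm, lying behind the work; origin at the middle of its underside. A bystander.
- tape: Roll of masking tape, 101 mm wide, 24 mm high, lying at the far left; origin at the middle of its underside. A bystander.

How it is judged (in metres and radians):
On the way:
1. the plate is up clear of both dowels (z of marking_plate in the frame of fixture above 0.056 m), for 0.1 s.
At the end, for the whole second after the job is handed in: The marking plate lies flat and right way up on the mat, at rest: its centre within 25 mm of the mat's, its long side within 0.2 rad of the mat's long side. The forceps still lie in the fixture (horizontal distance between marking_plate and mat below 0.025 m and angle between the y axis of marking_plate and the y axis of mat, either way round below 0.2 rad and angle between marking_plate's own z axis and vertical below 0.05 rad and z of marking_plate in the frame of mat below 0.008 m and linear speed of marking_plate below 0.02 m/s and angular speed of marking_plate below 0.1 rad/s and distance between forceps and fixture below 0.035 m and angle between forceps's own z axis and vertical below 0.1 rad); the robot touches nothing.
It fails at once if the plate is cocked by more than 0.045 rad while still on the dowels (angle between marking_plate's own z axis and vertical above 0.045 rad and z of marking_plate in the frame of fixture below 0.048 m and horizontal distance between marking_plate and fixture below 0.02 m).
It fails at once if the plate is slammed down on the mat (over 80 N) (contact force between marking_plate and mat above 80 N).
It fails at once if the forceps are moved more than 12 mm (distance of forceps from where it was at the start of the episode above 0.012 m).
It fails at once if a bystander is moved more than 20 mm (distance of any of loupe, etch_probe, tape from where it was at the start of the episode above 0.02 m).
It also fails if it takes over 51 s, if anything falls off the work surface, if the arm or the gripper's body presses on something with over 40 N, if the wrist force passes 120 N, or if a joint passes its speed limit or range.

ROBOT

A 6-joint arm with a two-finger parallel gripper is mounted at the origin on a cart in front of the work surface, level with it; the furniture and walls round the work are solid. World frame = base frame: x ahead of the robot, y to its left, z up, the work surface at z = 0. Lengths are in mm, angles in rad, forces in N, time in s.
With the tool pointing down it reaches from about 350 to 875 mm from the base axis. Payload 15.5 kg.
Tool frame: the origin (TCP) lies at the very end of the fingers, on their centre line; the grasp point (between the pads) lies 19 mm behind it; z points along the fingers, y is the direction in which the jaws open and shut (so a half turn about z gives the same grasp; the last joint's range is limited). The gripper opens to 85 mm and grips with 20 to 120 N. Pads are 22 mm wide; open, the fingers measure 114 mm over their backs; the gripper's body (76 mm by 85 mm) begins 54 mm behind the grasp point. The pads swing forward as they close: fully open they stand 13 mm farther back than shut.
Start: joints at [-1.28, 0.494, 1.345, -0, 1.302, -0.096], TCP at [235.189, -579.062, 231.277] pointing down, gripper open.
Joint ranges: [-2.91, 2.91], [-0.82, 2.16], [0.22, 2.67], [-1.22, 4.37], [0.12, 2.79], [-3.08, 3.08]. Speed limits (rad/s): [1.89, 1.89, 2.57, 3.01, 3.01, 3.01].

INTERFACE

Orientations are given as a unit quaternion [w, x, y, z].
In Python, from station import robot, vision gives the robot as it stands.
- The arm moves only by the tool play_rows, never from a script. Its argument "plan" is a list that holds one entry, the list of rows, each a list of 7 numbers: the shift along the world's x, y, z each as a share of 25 cm, from -1 to 1, then the turn, a rotation vector about the world's x, y, z each as a share of 30 degrees, from -1 to 1, then the opening, from -1 (shut) to 1 (fully open). A call has 1 to 5 rows; each row is the pose to reach, as a shift and turn from the pose commanded when the call began; what a row does not reach only later rows make up. A row lasts 1/12 s, in which the tool goes at most 41.7 mm and 7.16 degrees, less where a joint would pass 70% of its speed; a pose out of reach is approached as far as the arm can. A call with a number of a shift or a turn outside -1 to 1 is refused whole. A call with a gripper value outside its range is refused whole. The fingers move at their own pace and stop on an object; "squeeze" is the grip in N (left out, the last holds). Time passes only in rows, so rows that repeat a pose let the fingers close. It gives the time, the measured TCP pose, the force and the opening at its end, in the units of the state.
- robot.get_obs(): the state, without advancing time (a new reading comes with each control period).
- vision.read_camera(name): name is "scene" or "top" or "wrist"; returns the picture (480x640x3 uint8, blue, green, red); there is no depth.
- vision.camera_model(name): a dict with "fx", "fy", "cx", "cy" (pixels), "extrinsics" (4x4, takes a point from camera to world coordinates). Camera axes: x right, y up, looking along -z (the intrinsics and any distortion apply to the point x, -y, -z); pixel columns grow to the right and rows downward; lengths in mm; the calibration is good to about 2 mm. A picture is of the moment at which its call begins: read the wrist's pose just before it. camera_model takes no time and is no camera call; for the wrist camera it gives the pose at the moment of the call.
- robot.hand_in(): hands the job in, once; it reports no verdict.
The state is a dict: "time": time; "joint_pos": joint angles; "qvel": joint speeds; "joint_efforts": joint torques, N m; "eef_pos": TCP position; "tcp_rot": TCP orientation; "contact_force": force on the tool from outside, world axes, zero at the start; "ft_torque": the same for the moment, N m; "gripper_width": finger opening in mm.
Only numpy, scipy, OpenCV 4.12 (cv2) and the standard library are available. Lean on these libraries where they do the work, as an engineer would, in place of code of your own. Each camera call takes 0.05 s, during which the arm holds its last target.

## Working session

There is one attempt and no reset: what is moved stays moved. The work goes in short steps, Python scripts to look and compute and a tool call to move; the robot and the scene stay as the last step left them, time stands still between calls to the robot, and variables do not carry over. Pictures are saved under pics/ and viewed, and the job is handed in when it is done.

Besides the shell and the picture viewer there is one more tool, called after "Call:" as name(argument=value, ...) on one line, values as JSON. play_rows: Moves the arm, as the interface text tells. Shift numbers are shares of 25 cm and turn numbers shares of 30 degrees, none past 1 either way. Its arguments: {"type":"object","properties":{"plan":{"type":"array","items":{"type":"array","items":{"type":"array","items":{"type":"number","minimum":-1,"maximum":1}}}},"squeeze":{"type":"number"}},"required":["plan"]}

```bash
ls; mkdir -p pics; python3 - <<'E'
from station import robot, vision
import cv2
print(robot.get_obs())
for n in ("scene","top"):
    m=vision.camera_model(n); print(n,m)
    cv2.imwrite(f"pics/{n}0.png",vision.read_camera(n))
E
```

```text
pics
{'time': 0.0, 'joint_pos': array([-1.28050478e+00,  4.94170905e-01,  1.34614832e+00,  2.26510436e-05,
        1.30254086e+00, -9.54813616e-02]), 'qvel': array([ 0.00070482, -0.00051528,  0.00033495, -0.00142117, -0.00111482,
       -0.00062738]), 'joint_efforts': array([-6.54813703e-03, -8.82172751e+01, -3.83869672e+01, -7.83512423e-04,
        9.77043179e-03,  1.02825720e-05]), 'eef_pos': array([ 235.08284724, -578.69144171,  230.70208253]), 'tcp_rot': array([-6.31773362e-04,  9.81455392e-01,  1.91689622e-01, -5.07627432e-05]), 'contact_force': array([-0.57066914,  0.12377729,  0.37264754]), 'ft_torque': array([-0.00960064, -0.0116126 , -0.05183447]), 'gripper_width': 85.12669543106578}
scene {'fx': 461.35478427966285, 'fy': 461.35478427966285, 'cx': 313.54053136525783, 'cy': 224.5965897469309, 'extrinsics': array([[-8.06012728e-01,  3.22635380e-01, -4.96235724e-01,
         6.03324906e+01],
       [-5.91864002e-01, -4.48333294e-01,  6.69846446e-01,
         7.71542013e+02],
       [-6.36283444e-03,  8.33608823e-01,  5.52318608e-01,
         6.94314152e+02],
       [ 0.00000000e+00,  0.00000000e+00,  0.00000000e+00,
         1.00000000e+00]])}
top {'fx': 523.3937429226926, 'fy': 523.3937429226926, 'cx': 315.17720752897577, 'cy': 246.6955104297075, 'extrinsics': array([[-2.45389805e-02,  9.73135477e-01, -2.28921780e-01,
         3.48686890e+02],
       [-9.99695202e-01, -2.32661985e-02,  8.25757086e-03,
         5.24682905e+01],
       [ 2.70959559e-03,  2.29054637e-01,  9.73409796e-01,
         1.14114001e+03],
       [ 0.00000000e+00,  0.00000000e+00,  0.00000000e+00,
         1.00000000e+00]])}
```

View pics/scene0.png

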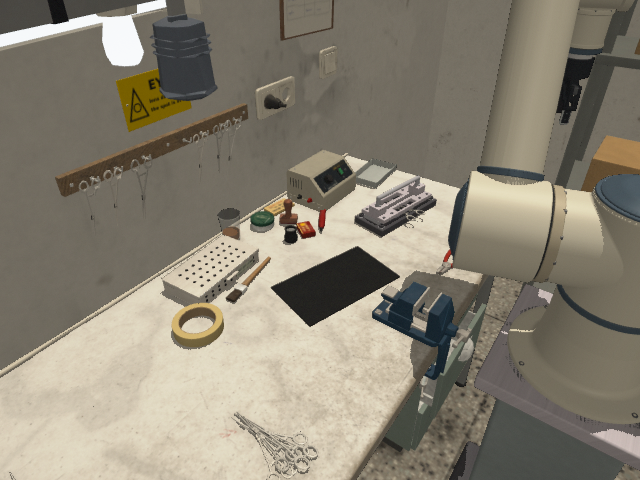

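View pics/top0.png

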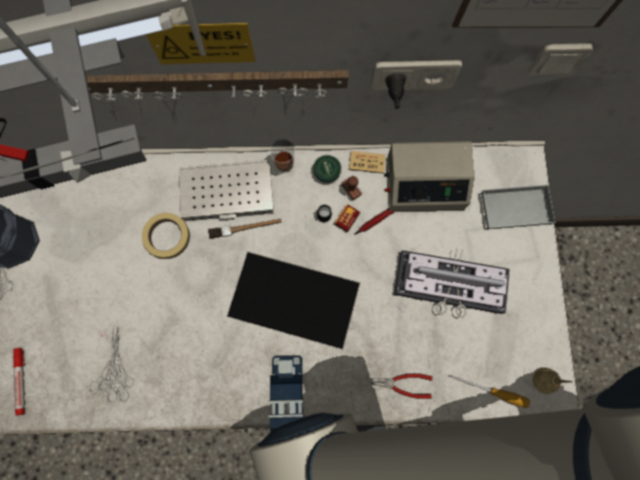

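The top view shows the mat at about (294,300), the fixture and plate at about (452,282) with the long side nearly along world y, and the vice at (287,390). I'll zoom in on the fixture and mat next.

```bash
cat > h.py <<'E'
import numpy as np, cv2
from station import robot, vision
def ray(m,u,v):
    E=np.array(m['extrinsics']); d=np.array([(u-m['cx'])/m['fx'],-(v-m['cy'])/m['fy'],-1.0])
    return E[:3,3],E[:3,:3]@d
def onz(m,u,v,z):
    o,d=ray(m,u,v); return o+d*(z-o[2])/d[2]
def proj(m,p):
    E=np.array(m['extrinsics']); c=E[:3,:3].T@(np.asarray(p,float)-E[:3,3])
    return np.array([m['cx']+m['fx']*c[0]/-c[2], m['cy']-m['fy']*c[1]/-c[2]])
E
python3 - <<'E'
from h import *
im=cv2.imread('pics/top0.png'); m=vision.camera_model('top')
g=im.max(2); mask=((g<40)*255).astype('uint8'); mask[:230]=0;mask[360:]=0;mask[:,:215]=0;mask[:,375:]=0
c=max(cv2.findContours(mask,0,2)[0],key=cv2.contourArea)
r=cv2.minAreaRect(c);print(r)
ap=cv2.approxPolyDP(c,8,True)[:,0];print(ap)
W=np.array([onz(m,*p,4)[:2] for p in ap]);print(W.round(1),W.mean(0))
for i in range(len(W)):
    d=W[(i+1)%len(W)]-W[i];print(np.linalg.norm(d),np.degrees(np.arctan2(d[1],d[0])))
cv2.imwrite('pics/fix_top.png',cv2.resize(im[235:330,380:525],None,fx=5.5,fy=5.5,interpolation=cv2.INTER_CUBIC))
s=cv2.imread('pics/scene0.png')
cv2.imwrite('pics/fix_sc.png',cv2.resize(s[165:245,340:450],None,fx=7,fy=7,interpolation=cv2.INTER_CUBIC))
E
```

```text
((293.65771484375, 299.5447998046875), (117.30146789550781, 66.23143768310547), 15.859367370605469)
[[247 255]
 [229 315]
 [341 347]
 [356 283]]
[[600.8 194.8]
 [468.7 233. ]
 [394.8  -6.9]
 [532.1 -44.8]] [499.08692373  94.02248237]
137.46818277052157 163.8511390533174
251.08860354389668 -107.13311491732938
142.43933570772023 -15.42941073829433
249.26386387957373 73.99981658381405
```

View pics/fix_top.png

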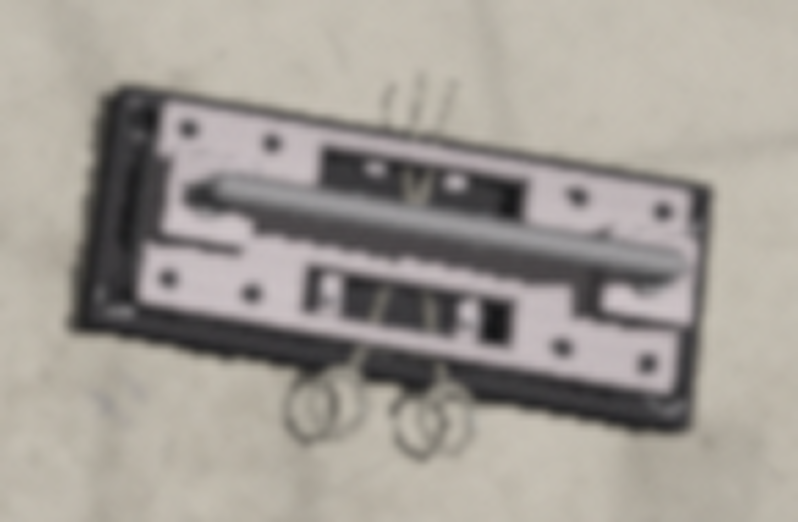

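View pics/fix_sc.png

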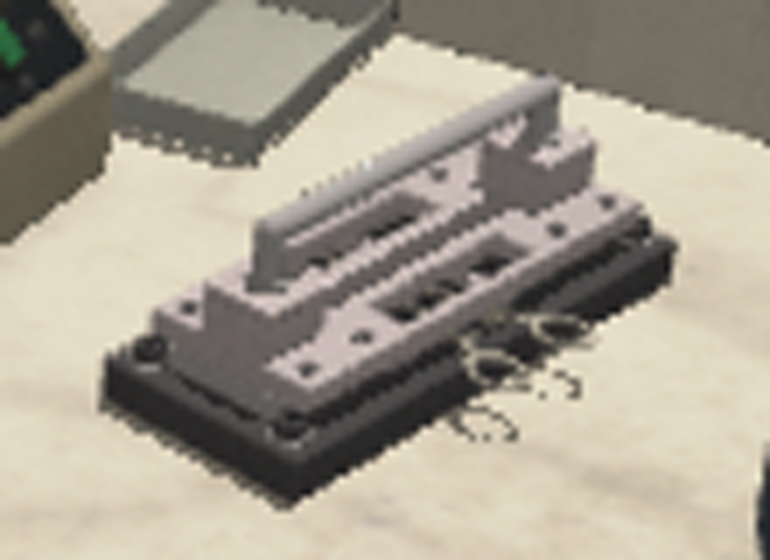

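```bash
python3 - <<'E'
from h import *
m=vision.camera_model('top')
def P(x,y,z): return onz(m,380+(x+.5)/5.5-.5,235+(y+.5)/5.5-.5,z)
pc=np.array([P(*p,40)[:2] for p in [(163,98),(705,187),(675,392),(138,302)]])
print('plate',pc.round(1),pc.mean(0))
for i in range(4):
    d=pc[(i+1)%4]-pc[i];print(np.linalg.norm(d),np.degrees(np.arctan2(d[1],d[0])))
b=np.array([P(*p,20)[:2] for p in [(120,90),(712,185),(685,432),(75,328)]]);print('base',b.round(1),b.mean(0))
for i in range(4):
    d=b[(i+1)%4]-b[i];print(np.linalg.norm(d),np.degrees(np.arctan2(d[1],d[0])))
h=np.array([P(*p,84)[:2] for p in [(190,190),(688,264)]]);print('bar',h,h.mean(0)); d=h[0]-h[1];print(np.linalg.norm(d),np.degrees(np.arctan2(d[1],d[0])))
E
```

```text
plate [[ 590.1 -159.4]
 [ 549.6 -368.2]
 [ 470.2 -348. ]
 [ 509.8 -144.4]] [ 529.9414488  -254.98922735]
212.7345906556051 -100.9840564230565
81.97207171573186 165.731203215791
207.40812791000442 78.97024981445259
81.67441882413796 -10.542321192188977
base [[ 598.2 -146.2]
 [ 554.  -378.7]
 [ 456.7 -357.5]
 [ 503.1 -122.6]] [ 528.01733466 -251.26967551]
236.63228717252153 -100.7687174538091
99.53390518708679 167.7000934571382
239.38918094283972 78.83225808640309
97.98071364291955 -13.934346861086441
bar [[ 545.07041999 -158.67014754]
 [ 512.68912102 -341.89319397]] [ 528.8797705  -250.28167076]
186.06244453999736 79.97751859470273
```

Call:
play_rows(plan=[[[0.6, 0.65, 0, 0, 0, 0.95, 1], [0.6, 0.65, 0, 0, 0, 0.95, 1], [0.6, 0.65, 0, 0, 0, 0.95, 1], [0.6, 0.65, 0, 0, 0, 0.95, 1], [0.6, 0.65, 0, 0, 0, 0.95, 1]]])

```text
time: 0.52
eef_pos: [377.3, -424.3, 231.1]
tcp_rot: [-0.0, 0.902, 0.431, -0.0]
contact_force: [0.8, -0.4, 0.3]
gripper_width: 85.5
```

Call:
play_rows(plan=[[[0.58, 0.66, 0, 0, 0, 0.95, 1], [0.58, 0.66, 0, 0, 0, 0.95, 1], [0.58, 0.66, 0, 0, 0, 0.95, 1], [0.58, 0.66, 0, 0, 0, 0.95, 1], [0.58, 0.66, 0, 0, 0, 0.95, 1]]])

```text
time: 0.93
eef_pos: [514.9, -267.6, 231.1]
tcp_rot: [-0.0, 0.768, 0.64, -0.0]
contact_force: [1.8, -0.9, 0.2]
gripper_width: 85.4
```

Call:
play_rows(plan=[[[0, 0, 0, 0, 0, 0, 1], [0, 0, 0, 0, 0, 0, 1], [0, 0, 0, 0, 0, 0, 1]]])

```text
time: 1.18
eef_pos: [513.8, -269.4, 231.0]
tcp_rot: [-0.0, 0.771, 0.637, -0.0]
contact_force: [-1.0, 0.4, 0.2]
gripper_width: 85.3
```

```bash
cat > look.py <<'E'
import sys
from h import *
n,out=sys.argv[1:3]
o=robot.get_obs(); m=vision.camera_model(n); im=vision.read_camera(n)
cv2.imwrite(f'pics/{out}.png',im); np.savez(f'pics/{out}.npz',**m)
np.set_printoptions(precision=4,suppress=True)
print(o['time'],o['eef_pos'],o['tcp_rot'],o['joint_pos'],o['contact_force'],o['gripper_width'])
E
python3 look.py wrist w1; python3 look.py top t1
```

```text
1.1833 [ 513.8298 -269.3526  231.0113] [-0.0003  0.7709  0.637  -0.0002] [-0.5856  0.4309  1.459  -0.0003  1.2524 -0.3959] [-0.9834  0.4015  0.2334] 85.33268238348128
1.2333 [ 513.4898 -269.9196  231.083 ] [-0.0002  0.7712  0.6366 -0.0002] [-0.5867  0.4307  1.459  -0.0003  1.2523 -0.3959] [-0.0703  0.5799  0.1442] 85.19595484308881
```

View pics/w1.png

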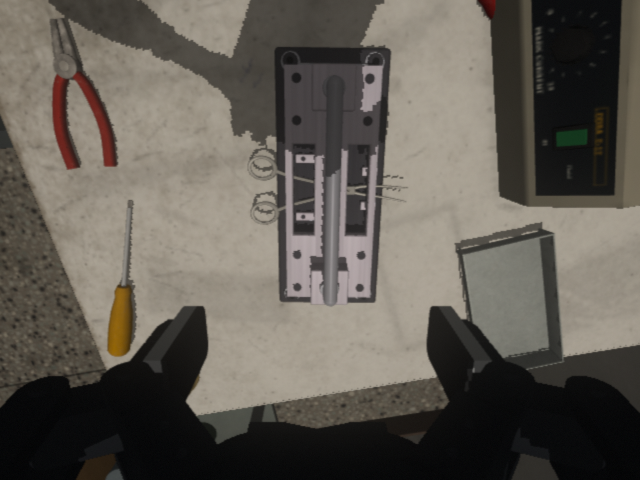

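View pics/t1.png

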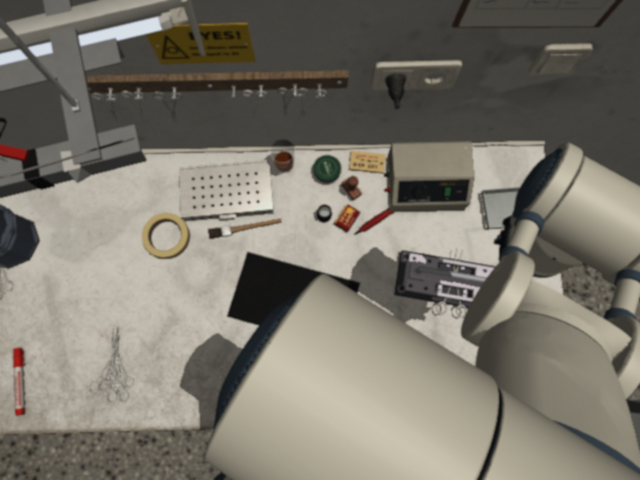

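The wrist view shows the bar running from (334,85) to (331,300), with the base corners near (277,47), (390,47), (280,300) and (376,300). I'll zoom in to measure these.

```bash
python3 - <<'E'
from h import *
im=cv2.imread('pics/w1.png')
cv2.imwrite('pics/w1z.png',cv2.resize(im[35:315,225:425],None,fx=2.1,fy=2.1,interpolation=cv2.INTER_CUBIC))
m=dict(np.load('pics/w1.npz'))
print(m['extrinsics'],m['fx'],m['cx'],m['cy'])
h=np.array([onz(m,*p,84)[:2] for p in [(334.5,85),(331,297)]]);print('bar',h,h.mean(0)); d=h[0]-h[1];print(np.linalg.norm(d),np.degrees(np.arctan2(d[1],d[0])))
b=np.array([onz(m,*p,20)[:2] for p in [(277,47),(390,47),(376,301),(280,301)]]);print(b,b.mean(0))
for i in range(4):
    d=b[(i+1)%4]-b[i];print(np.linalg.norm(d),np.degrees(np.arctan2(d[1],d[0])))
E
```

```text
[[ 9.81754481e-01  1.82055319e-01  5.48999131e-02  5.28801939e+02]
 [-1.90152746e-01  9.39536536e-01  2.84803494e-01 -1.95898546e+02]
 [ 2.69516742e-04 -2.90046476e-01  9.57012523e-01  3.73563595e+02]
 [ 0.00000000e+00  0.00000000e+00  0.00000000e+00  1.00000000e+00]] 376.6400243019272 316.92895028244044 240.3241256569487
bar [[ 546.54765264 -170.67438788]
 [ 514.33975834 -333.26438165]] [ 530.44370549 -251.96938477]
165.74937263659803 78.79518195075467
[[ 507.85103257 -126.32945586]
 [ 602.02355251 -144.56462641]
 [ 555.89344657 -376.89924898]
 [ 458.70077082 -358.0610612 ]] [ 531.11720062 -251.46359811]
95.92176477395296 -10.958889702381196
236.86992953767748 -101.23004251316485
99.00148251058535 169.0307654113062
236.8866504059545 78.0250333729319
```

View pics/w1z.png

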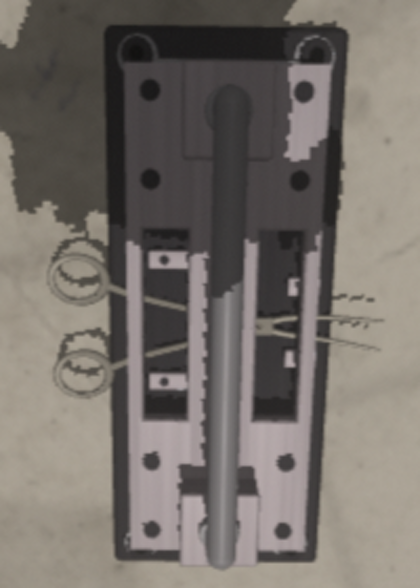

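Call:
play_rows(plan=[[[0.068, 0.073, -0.2, 0, 0, 0, 1], [0.068, 0.073, -0.32, 0, 0, 0, 1], [0.068, 0.073, -0.44, 0, 0, 0, 1], [0.068, 0.073, -0.48, 0, 0, 0, 1], [0.068, 0.073, -0.48, 0, 0, 0, 1]]])

```text
time: 1.7
eef_pos: [529.2, -251.4, 109.2]
tcp_rot: [-0.002, 0.772, 0.636, -0.001]
contact_force: [0.3, 0.6, 0.2]
gripper_width: 85.7
```

Call:
play_rows(plan=[[[0, 0, 0, 0, 0, 0, 1], [0, 0, 0, 0, 0, 0, 1]]])

```text
time: 1.87
eef_pos: [531.8, -252.4, 113.3]
tcp_rot: [0.001, 0.771, 0.636, 0.0]
contact_force: [-0.6, -0.3, 0.7]
gripper_width: 85.4
```

```bash
python3 look.py wrist w2
```

```text
1.8667 [ 531.764  -252.4363  113.302 ] [0.0013 0.7714 0.6364 0.0005] [-0.5446  0.578   1.5673 -0.      0.9935 -0.3535] [-0.5663 -0.3122  0.7017] 85.37990867495229
```

View pics/w2.png

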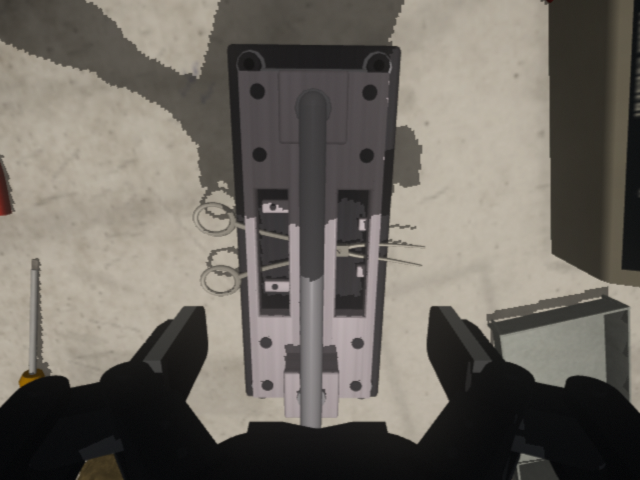

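```bash
python3 - <<'E'
from h import *
m=dict(np.load('pics/w2.npz'))
h=np.array([onz(m,*p,84)[:2] for p in [(313.3,100),(312,250),(311.5,400)]]);print('bar',h); d=h[0]-h[2];a=np.degrees(np.arctan2(d[1],d[0]));print(a)
u=d/np.linalg.norm(d);n=np.array([u[1],-u[0]])
print('offset of bar from tcp across', (h-np.array([531.76,-252.44]))@n)
b=np.array([onz(m,*p,20)[:2] for p in [(229,45),(400,46)]]);print(b)
print('across', (b-np.array([531.76,-252.44]))@n, 'along',(b-np.array([531.76,-252.44]))@u)
b=np.array([onz(m,*p,20)[:2] for p in [(247,394),(376,394)]]);print(b)
print('across', (b-np.array([531.76,-252.44]))@n, 'along',(b-np.array([531.76,-252.44]))@u)
E
```

```text
bar [[ 547.50120896 -168.26095513]
 [ 533.73405006 -234.51489759]
 [ 516.56750218 -319.28014646]]
78.42405921325067
offset of bar from tcp across [-1.47089355 -1.66307168 -1.47089355]
[[ 506.85478157 -126.61635131]
 [ 601.65574822 -145.58279449]]
across [-49.64723599  47.03137198] along [118.26670045 118.70942691]
[[ 459.28265436 -356.97707136]
 [ 553.80461816 -375.72347284]]
across [-50.02603203  46.3350931 ] along [-116.95452552 -116.35221962]
```

Call:
play_rows(plan=[[[-0.004, 0.003, -0.08, 0, 0, -0.013, 1], [-0.004, 0.003, -0.15, 0, 0, -0.013, 1], [-0.004, 0.003, -0.18, 0, 0, -0.013, 1], [-0.004, 0.003, -0.18, 0, 0, -0.013, 1], [-0.004, 0.003, -0.18, 0, 0, -0.013, 1]]])

```text
time: 2.33
eef_pos: [530.4, -250.8, 67.2]
tcp_rot: [0.0, 0.773, 0.634, 0.0]
contact_force: [-0.2, -0.3, -0.3]
gripper_width: 85.4
```

Call:
play_rows(plan=[[[0, 0, 0, 0, 0, 0, 1], [0, 0, 0, 0, 0, 0, 1], [0, 0, 0, 0, 0, 0, 1]]])

```text
time: 2.58
eef_pos: [530.4, -250.7, 67.1]
tcp_rot: [0.001, 0.773, 0.634, 0.0]
contact_force: [0.4, -0.8, 0.2]
gripper_width: 85.5
```

Call:
play_rows(plan=[[[0, 0, 0, 0, 0, 0, -1], [0, 0, 0, 0, 0, 0, -1], [0, 0, 0, 0, 0, 0, -1], [0, 0, 0, 0, 0, 0, -1], [0, 0, 0, 0, 0, 0, -1]]], squeeze=50)

```text
time: 3.0
eef_pos: [530.0, -250.5, 66.3]
tcp_rot: [-0.0, 0.773, 0.634, -0.0]
contact_force: [-0.3, -0.3, -0.3]
gripper_width: 25.8
```

Call:
play_rows(plan=[[[0, 0, 0, 0, 0, 0, -1], [0, 0, 0, 0, 0, 0, -1], [0, 0, 0, 0, 0, 0, -1], [0, 0, 0, 0, 0, 0, -1], [0, 0, 0, 0, 0, 0, -1]]])

```text
time: 3.42
eef_pos: [529.6, -250.4, 66.3]
tcp_rot: [-0.0, 0.773, 0.634, -0.0]
contact_force: [-4.5, 0.6, 5.1]
gripper_width: 10.2
```

Call:
play_rows(plan=[[[0, 0, 0, 0, 0, 0, -1], [0, 0, 0, 0, 0, 0, -1]]])

```text
time: 3.58
eef_pos: [529.6, -250.4, 66.3]
tcp_rot: [-0.0, 0.773, 0.634, -0.0]
contact_force: [-4.8, 0.2, 5.1]
gripper_width: 10.1
```

```bash
python3 look.py wrist w3; python3 look.py scene s3
```

```text
3.5833 [ 529.6043 -250.3954   66.3327] [-0.0003  0.7732  0.6342 -0.0002] [-0.5435  0.6422  1.6062 -0.0002  0.8939 -0.3464] [-4.7792  0.1882  5.1495] 10.060415079171491
3.6333 [ 529.6453 -250.3773   66.3491] [-0.0003  0.7732  0.6342 -0.0002] [-0.5434  0.6422  1.6062 -0.0002  0.8939 -0.3464] [-3.2129  0.8544  5.9395] 10.083011439652417
```

Call:
play_rows(plan=[[[0, 0, 0.004, 0, 0, 0, -1], [0, 0, 0.004, 0, 0, 0, -1], [0, 0, 0.004, 0, 0, 0, -1]]])

```text
time: 3.93
eef_pos: [529.7, -250.5, 66.9]
tcp_rot: [-0.0, 0.773, 0.634, -0.0]
contact_force: [-1.9, -4.5, -8.4]
gripper_width: 10.1
```

Call:
play_rows(plan=[[[0, 0, 0.004, 0, 0, 0, -1], [0, 0, 0.004, 0, 0, 0, -1], [0, 0, 0.004, 0, 0, 0, -1]]])

```text
time: 4.18
eef_pos: [529.7, -250.8, 67.9]
tcp_rot: [-0.0, 0.773, 0.634, -0.0]
contact_force: [-2.1, -6.1, -9.8]
gripper_width: 10.3
```

```bash
python3 look.py wrist w4
```

```text
4.1833 [ 529.7404 -250.7734   67.9098] [-0.0001  0.7732  0.6341 -0.0003] [-0.5437  0.6401  1.6047 -0.0006  0.8972 -0.3464] [-2.0622 -6.1257 -9.7608] 10.332943873805844
```

Call:
play_rows(plan=[[[0, 0, 0.002, 0, 0, 0, -1], [0, 0, 0.002, 0, 0, 0, -1], [0, 0, 0.002, 0, 0, 0, -1]]])

```text
time: 4.48
eef_pos: [529.7, -250.8, 68.4]
tcp_rot: [-0.0, 0.773, 0.634, -0.0]
contact_force: [-2.2, -7.8, -10.3]
gripper_width: 10.0
```

```bash
python3 look.py wrist w5; python3 look.py scene s5; python3 - <<'E'
from h import *
a,b=[cv2.resize(cv2.imread(f'pics/{n}.png')[165:245,340:450],None,fx=5,fy=5,interpolation=cv2.INTER_CUBIC) for n in('s3','s5')]
cv2.imwrite('pics/cmp.png',np.vstack([np.hstack([a]),b])[:800] if 0 else cv2.resize(np.hstack([a,b]),(800,291)))
a,b=[cv2.imread(f'pics/{n}.png',0).astype('float32') for n in('w3','w5')]
for nm,(x0,x1,y0,y1) in dict(platetopL=(240,300,40,130),platetopR=(335,395,40,130),basetop=(215,240,30,80)).items():
    print(nm,cv2.phaseCorrelate(a[y0:y1,x0:x1],b[y0:y1,x0:x1],cv2.createHanningWindow((x1-x0,y1-y0),cv2.CV_32F)))
E
```

```text
4.4833 [ 529.7454 -250.8173   68.3843] [-0.0001  0.7732  0.6341 -0.0003] [-0.5438  0.6395  1.6043 -0.0006  0.8983 -0.3464] [ -2.2409  -7.7807 -10.2974] 9.984800647657389
4.5333 [ 529.7511 -250.8141   68.3758] [-0.0001  0.7732  0.6342 -0.0003] [-0.5438  0.6395  1.6043 -0.0006  0.8982 -0.3464] [ -2.7031  -6.108  -10.6246] 10.307854114624307
platetopL ((-0.5874797892916348, -2.536134978843556), 0.8462083957813404)
platetopR ((1.0050355052697135, -1.8708316684495543), 0.9326553779178196)
basetop ((1.6649920446173798, -0.592842985366616), 0.40577220153808596)
```

View pics/cmp.png

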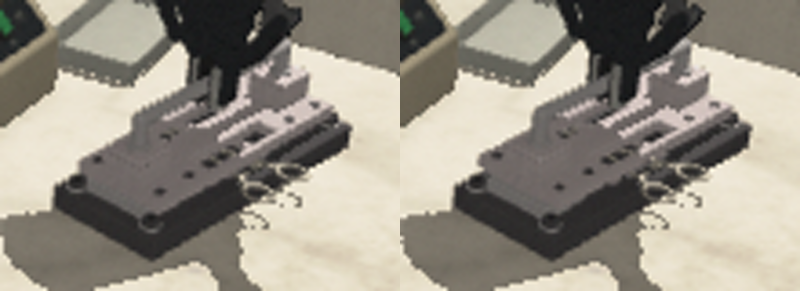

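View pics/w5.png

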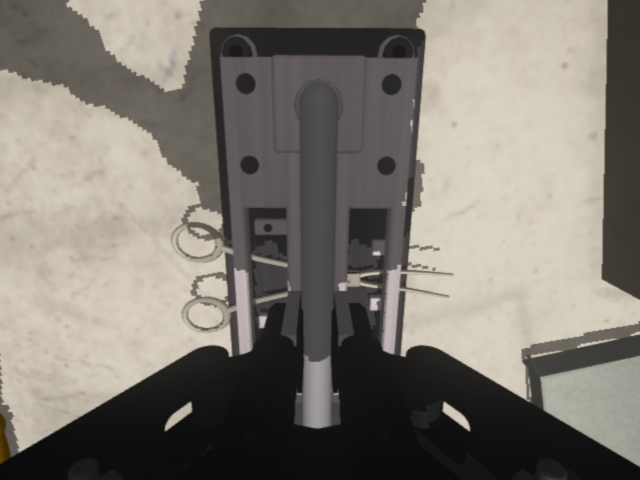

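The bar pushes the tool about 6–8 N towards world -y, and the picture shows the +y end rising. The tight dowel is therefore at the world -y end. I'll lower the plate again, open, and move 60 mm along the bar to that end.

Call:
play_rows(plan=[[[0, 0, -0.005, 0, 0, 0, -1], [0, 0, -0.01, 0, 0, 0, -1], [0, 0, -0.01, 0, 0, 0, -1], [0, 0, -0.01, 0, 0, 0, -1]]])

```text
time: 4.92
eef_pos: [530.0, -250.2, 66.4]
tcp_rot: [-0.0, 0.773, 0.634, 0.0]
contact_force: [-1.6, 1.3, 2.1]
gripper_width: 10.3
```

Call:
play_rows(plan=[[[0, 0, 0, 0, 0, 0, 0.2], [0, 0, 0, 0, 0, 0, 0.2], [0, 0, 0, 0, 0, 0, 0.2], [0, 0, 0, 0, 0, 0, 0.2], [0, 0, 0, 0, 0, 0, 0.2]]])

```text
time: 5.33
eef_pos: [530.2, -250.6, 66.3]
tcp_rot: [0.0, 0.773, 0.634, 0.0]
contact_force: [-1.2, 0.2, -0.4]
gripper_width: 51.1
```

Call:
play_rows(plan=[[[-0.022, -0.1, 0, 0, 0, 0, 0.2], [-0.042, -0.2, 0, 0, 0, 0, 0.2], [-0.05, -0.238, 0, 0, 0, 0, 0.2], [-0.05, -0.238, 0, 0, 0, 0, 0.2], [-0.05, -0.238, 0, 0, 0, 0, 0.2]]])

```text
time: 5.75
eef_pos: [517.4, -310.0, 66.2]
tcp_rot: [-0.0, 0.774, 0.634, 0.0]
contact_force: [0.5, -0.1, 0.0]
gripper_width: 51.5
```

Call:
play_rows(plan=[[[0, 0, 0, 0, 0, 0, 0.2], [0, 0, 0, 0, 0, 0, 0.2]]])

```text
time: 5.92
eef_pos: [517.6, -309.0, 66.2]
tcp_rot: [-0.0, 0.773, 0.634, 0.0]
contact_force: [-0.5, -0.3, 0.5]
gripper_width: 51.2
```

```bash
python3 look.py wrist w6;python3 look.py scene s6; python3 - <<'E'
from h import *
im=cv2.imread('pics/s6.png')
cv2.imwrite('pics/s6z.png',cv2.resize(im[155:245,340:450],None,fx=6,fy=6,interpolation=cv2.INTER_CUBIC))
E
```

```text
5.9167 [ 517.6302 -309.0122   66.236 ] [-0.0002  0.773   0.6345  0.    ] [-0.6373  0.6595  1.5622  0.0001  0.9203 -0.4412] [-0.5331 -0.3208  0.4628] 51.20644412501909
5.9667 [ 517.6864 -309.0689   66.272 ] [-0.0002  0.7729  0.6345  0.    ] [-0.6373  0.6595  1.5621  0.0001  0.9203 -0.4413] [-0.4979 -0.1953 -0.114 ] 51.56966980066866
```

View pics/w6.png

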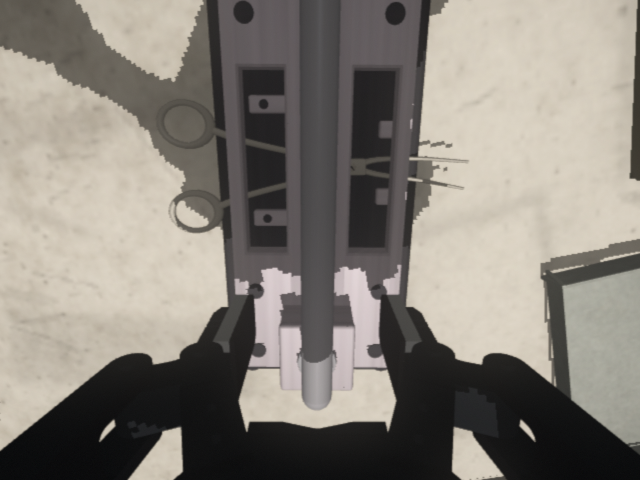

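View pics/s6z.png

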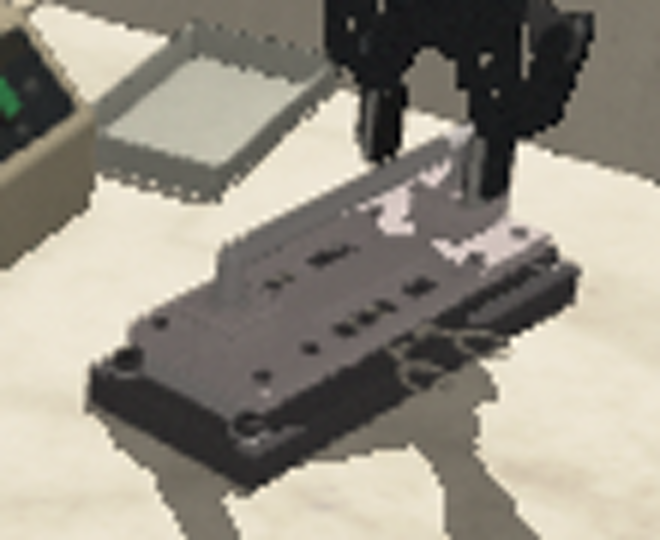

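Call:
play_rows(plan=[[[0, 0, 0, 0, 0, 0, -1], [0, 0, 0, 0, 0, 0, -1], [0, 0, 0, 0, 0, 0, -1], [0, 0, 0, 0, 0, 0, -1], [0, 0, 0, 0, 0, 0, -1]]], squeeze=110)

```text
time: 6.43
eef_pos: [517.6, -309.9, 66.5]
tcp_rot: [0.0, 0.773, 0.634, 0.0]
contact_force: [-1.2, 2.9, 5.4]
gripper_width: 9.0
```

Call:
play_rows(plan=[[[0, 0, 0, 0, 0, 0, -1], [0, 0, 0, 0, 0, 0, -1], [0, 0, 0, 0, 0, 0, -1]]])

```text
time: 6.68
eef_pos: [517.6, -309.9, 66.5]
tcp_rot: [0.0, 0.773, 0.634, 0.0]
contact_force: [-0.2, 1.3, 6.5]
gripper_width: 8.5
```

```bash
python3 look.py wrist w7
```

```text
6.6833 [ 517.5796 -309.8692   66.4811] [0.     0.7732 0.6341 0.0001] [-0.6385  0.6594  1.5615  0.0002  0.9207 -0.4416] [-0.2322  1.3163  6.4588] 8.502516455916398
```

Call:
play_rows(plan=[[[0, 0, 0.004, 0, 0, 0, -1], [0, 0, 0.008, 0, 0, 0, -1], [0, 0, 0.012, 0, 0, 0, -1], [0, 0, 0.012, 0, 0, 0, -1]]])

```text
time: 7.07
eef_pos: [517.2, -309.7, 68.9]
tcp_rot: [-0.001, 0.773, 0.634, -0.0]
contact_force: [0.5, 2.2, -13.2]
gripper_width: 8.7
```

```bash
python3 look.py wrist w8
```

```text
7.0667 [ 517.1725 -309.6727   68.8982] [-0.0006  0.7732  0.6341 -0.0001] [-0.6386  0.6559  1.56    0.0002  0.9268 -0.4416] [  0.5158   2.163  -13.1612] 8.688606054276544
```

View pics/w8.png

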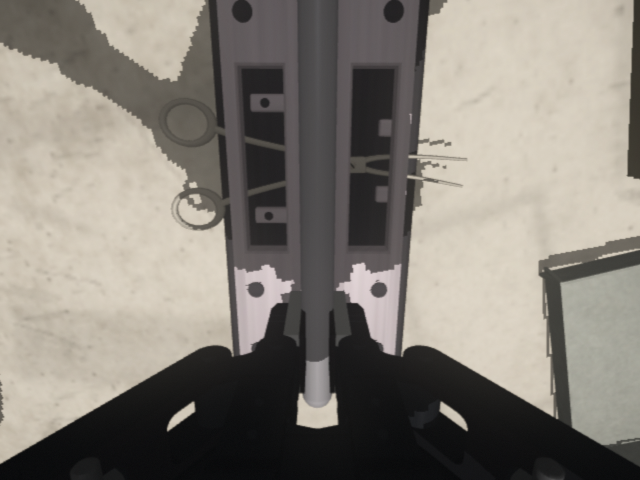

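```bash
cat > pc.py <<'E'
import sys
from h import *
a,b=[cv2.imread(f'pics/{n}.png',0).astype('float32') for n in sys.argv[1:3]]
for nm,(x0,x1,y0,y1) in dict(holeL=(225,270,0,40),holeR=(375,415,0,40),slotL=(225,300,40,110),low=(235,270,270,305),bg=(430,530,120,220)).items():
    print(nm,[np.round(v,2) for v in cv2.phaseCorrelate(a[y0:y1,x0:x1],b[y0:y1,x0:x1],cv2.createHanningWindow((x1-x0,y1-y0),cv2.CV_32F))])
E
python3 pc.py w7 w8
```

```text
holeL [array([-0.4 ,  0.74]), np.float64(0.91)]
holeR [array([-0.89,  0.03]), np.float64(0.93)]
slotL [array([2.1 , 0.51]), np.float64(0.75)]
low [array([0.24, 0.3 ]), np.float64(1.14)]
bg [array([-0.41, -0.09]), np.float64(1.06)]
```

Call:
play_rows(plan=[[[0, 0, 0.005, 0, 0, 0, -1], [0, 0, 0.01, 0, 0, 0, -1], [0, 0, 0.015, 0, 0, 0, -1], [0, 0, 0.02, 0, 0, 0, -1], [0, 0, 0.02, 0, 0, 0, -1]]])

```text
time: 7.53
eef_pos: [517.6, -309.9, 74.6]
tcp_rot: [0.0, 0.773, 0.634, 0.0]
contact_force: [0.1, 2.3, -8.4]
gripper_width: 8.3
```

```bash
python3 look.py wrist w9; python3 pc.py w7 w9;  python3 look.py scene s9; python3 - <<'E'
from h import *
im=cv2.imread('pics/s9.png')
cv2.imwrite('pics/s9z.png',cv2.resize(im[155:245,340:450],None,fx=6,fy=6,interpolation=cv2.INTER_CUBIC))
E
```

```text
7.5333 [ 517.5693 -309.8803   74.5768] [0.     0.7732 0.6341 0.0001] [-0.6385  0.648   1.5562  0.0002  0.9374 -0.4417] [ 0.1484  2.2695 -8.3778] 8.33453608077393
holeL [array([-0.59,  0.08]), np.float64(0.97)]
holeR [array([-1.13, -0.14]), np.float64(0.92)]
slotL [array([2.93, 1.29]), np.float64(0.59)]
low [array([-0.21,  0.32]), np.float64(1.02)]
bg [array([-4.69, -1.33]), np.float64(0.73)]
7.5833 [ 517.5852 -309.872    74.5801] [0.     0.7732 0.6342 0.0001] [-0.6385  0.648   1.5562  0.0002  0.9373 -0.4417] [ 0.3289  2.0912 -8.8065] 8.110723002995707
```

View pics/s9z.png

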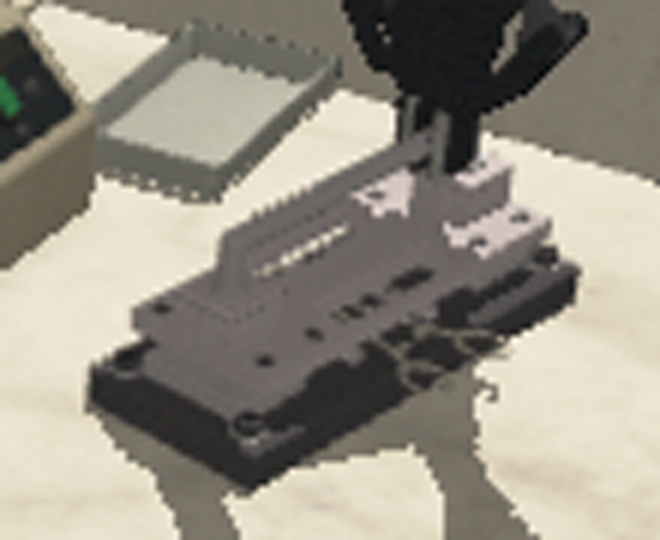

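Call:
play_rows(plan=[[[0, 0, 0.008, 0, 0, 0, -1], [0, 0, 0.016, 0, 0, 0, -1], [0, 0, 0.024, 0, 0, 0, -1], [0, 0, 0.032, 0, 0, 0, -1], [0, 0, 0.032, 0, 0, 0, -1]]])

```text
time: 8.05
eef_pos: [517.8, -310.0, 83.0]
tcp_rot: [0.0, 0.773, 0.634, 0.0]
contact_force: [-0.5, 6.4, -3.3]
gripper_width: 8.4
```

```bash
python3 look.py wrist w10; python3 pc.py w7 w10
```

```text
8.05 [ 517.7822 -309.9824   82.9842] [0.0003 0.7733 0.6341 0.0002] [-0.6385  0.6364  1.5503  0.0004  0.9543 -0.4416] [-0.5367  6.4091 -3.2935] 8.432574111111483
holeL [array([-0.61,  0.62]), np.float64(0.87)]
holeR [array([-1.41,  0.81]), np.float64(0.96)]
slotL [array([4.68, 2.4 ]), np.float64(0.63)]
low [array([-0.61,  0.45]), np.float64(1.0)]
bg [array([-12.36,  -3.47]), np.float64(0.26)]
```

Call:
play_rows(plan=[[[0, 0, 0.008, 0, 0, 0, -1], [0, 0, 0.016, 0, 0, 0, -1], [0, 0, 0.024, 0, 0, 0, -1], [0, 0, 0.032, 0, 0, 0, -1], [0, 0, 0.032, 0, 0, 0, -1]]])

```text
time: 8.52
eef_pos: [517.7, -308.6, 90.6]
tcp_rot: [-0.001, 0.773, 0.634, 0.001]
contact_force: [3.3, 13.0, -11.8]
gripper_width: 8.4
```

```bash
python3 look.py wrist w11; python3 pc.py w7 w11
```

```text
8.5167 [ 517.6602 -308.6194   90.5759] [-0.0007  0.7732  0.6342  0.0006] [-0.6375  0.6256  1.5457  0.0019  0.9714 -0.4416] [  3.2714  12.9842 -11.8225] 8.437019434121131
holeL [array([1.55, 9.23]), np.float64(0.55)]
holeR [array([-3.61,  9.2 ]), np.float64(0.4)]
slotL [array([1.04, 7.78]), np.float64(0.28)]
low [array([-0.35,  3.79]), np.float64(0.67)]
bg [array([-25.48, -23.72]), np.float64(0.01)]
```

Call:
play_rows(plan=[[[0, 0, 0.04, 0, 0, 0, -1], [0, 0, 0.1, 0, 0, 0, -1], [0, 0, 0.16, 0, 0, 0, -1], [0, 0, 0.22, 0, 0, 0, -1], [0, 0, 0.25, 0, 0, 0, -1]]], squeeze=120)

```text
time: 8.98
eef_pos: [518.6, -310.8, 155.3]
tcp_rot: [0.002, 0.773, 0.634, 0.0]
contact_force: [1.3, 0.2, -4.6]
gripper_width: 8.1
```

```bash
python3 look.py wrist w12; python3 look.py scene s12
```

```text
8.9833 [ 518.6167 -310.8218  155.2711] [0.0019 0.7732 0.6342 0.0004] [-0.6385  0.5437  1.4887 -0.0002  1.1053 -0.4416] [ 1.2695  0.2422 -4.636 ] 8.054077046606732
9.0333 [ 518.8726 -311.0561  155.9245] [0.0024 0.7732 0.6342 0.0005] [-0.6386  0.5429  1.4881 -0.0002  1.1056 -0.4417] [-0.4811 -0.238  -2.7128] 8.167367166516568
```

View pics/w12.png

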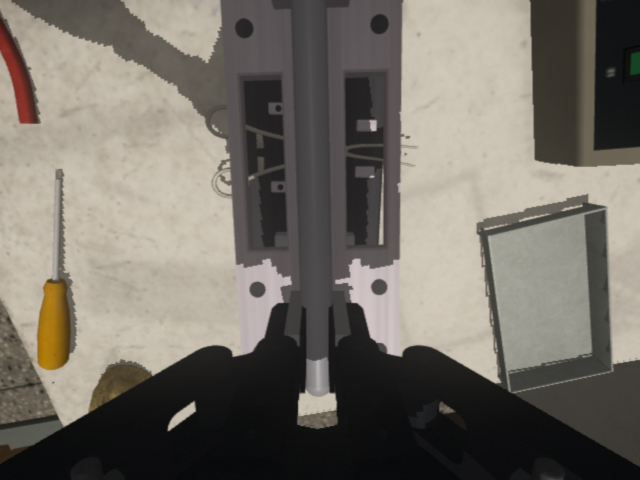

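View pics/s12.png

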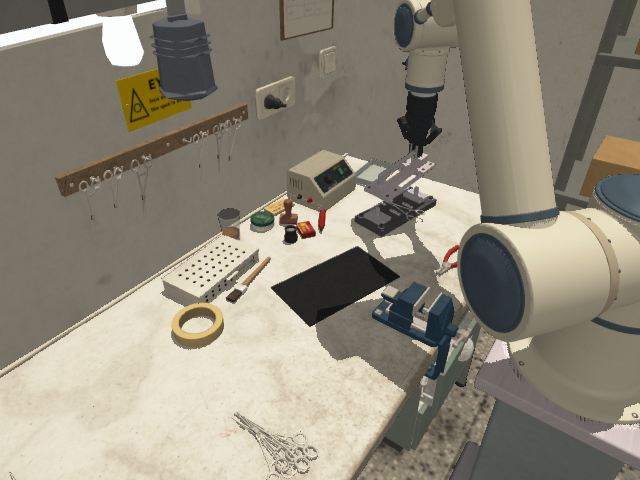

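```bash
cat > sag.py <<'E'
import sys
from h import *
from scipy.optimize import least_squares
# plate holes from a level reference (w7, plate z top=40): pixel spots
def holes(n,guess):
    im=cv2.imread(f'pics/{n}.png',0); out=[]
    for x,y in guess:
        x0,y0=max(x-11,0),max(y-11,0); w=im[y0:y+12,x0:x+12].astype(float)
        t=(w.min()+np.median(w))/2; k=w<t; ys,xs=np.nonzero(k); out.append((xs.mean()+x0,ys.mean()+y0))
    return np.array(out)
if __name__=='__main__':
    m=dict(np.load('pics/w2.npz')); 
    r=holes('w2',[(257,91),(370,92),(259,155),(366,155),(265,343),(358,343),(268,386),(357,386)]); R=np.array([onz(m,*p,40) for p in r])
    print(r.round(1)); c=np.array([530.3,-251.2]); u=np.array([np.cos(np.radians(78.6)),np.sin(np.radians(78.6))]);n=np.array([u[1],-u[0]])
    print(((R[:,:2]-c)@np.c_[n,u]).round(1))
E
python3 sag.py
```

```text
[[256.9  90.8]
 [369.3  92.1]
 [259.2 154.1]
 [366.4 155.3]
 [265.5 342.2]
 [357.3 342.9]
 [266.9 384.9]
 [355.3 385.5]]
[[-29.9  91.8]
 [ 30.2  91.6]
 [-30.   58.8]
 [ 30.1  58.5]
 [-30.5 -61.1]
 [ 29.5 -61.4]
 [-30.6 -94. ]
 [ 29.3 -94.4]]
```

```bash
cat > pnp.py <<'E'
import sys,json
from sag import *
def pose(name,guess,obj):
    m=dict(np.load(f'pics/{name}.npz')); r=holes(name,guess)
    K=np.array([[m['fx'],0,m['cx']],[0,m['fy'],m['cy']],[0,0,1]],float)
    O=np.array([(a,b,10.) for a,b in obj])
    ok,rv,tv=cv2.solvePnP(O,r,K,None,flags=cv2.SOLVEPNP_ITERATIVE)
    e=np.abs(cv2.projectPoints(O,rv,tv,K,None)[0][:,0]-r).max()
    F=np.diag([1,-1,-1]); E=np.array(m['extrinsics'])
    R=E[:3,:3]@F@cv2.Rodrigues(rv)[0]; t=E[:3,:3]@F@tv[:,0]+E[:3,3]
    print('holes',r.round(1).tolist(),'err',e.round(2))
    print('centre',t.round(1),'yaxis dir deg',np.degrees(np.arctan2(R[1,1],R[0,1])).round(2),'pitch(+y up) deg',np.degrees(np.arcsin(R[2,1])).round(2),'roll',np.degrees(np.arcsin(R[2,0])).round(2))
    return R,t
if __name__=='__main__':
    H4=[(-30,60),(30,60),(-30,-60),(30,-60)]
    pose('w7',[(243,12),(395,12),(257,290),(379,290)],H4)
    pose('w12',[(244,28),(380,24),(258,290),(379,288)],H4)
E
python3 pnp.py
```

```text
holes [[246.0, 12.0], [393.6, 6.2], [255.3, 288.7], [378.3, 289.3]] err 1.98
centre [ 531.1 -251.7   29.6] yaxis dir deg 78.37 pitch(+y up) deg -3.21 roll 4.52
holes [[243.8, 27.8], [379.0, 23.6], [257.0, 289.0], [378.7, 286.7]] err 0.06
centre [ 529.8 -255.3  108.8] yaxis dir deg 80.0 pitch(+y up) deg -8.02 roll 0.8
```

```bash
python3 - <<'E'
from h import *
from scipy.optimize import least_squares
def corners(fn,lim,thr):
    im=cv2.imread(fn); x0,x1,y0,y1=lim
    im=cv2.resize(im,None,fx=4,fy=4,interpolation=cv2.INTER_LINEAR)
    mask=np.zeros(im.shape[:2],'uint8'); s=(im.max(2)<thr); mask[4*y0:4*y1,4*x0:4*x1]=s[4*y0:4*y1,4*x0:4*x1]*255
    mask=cv2.morphologyEx(mask,cv2.MORPH_OPEN,np.ones((9,9)))
    c=max(cv2.findContours(mask,0,1)[0],key=cv2.contourArea); 
    h=cv2.convexHull(c); ap=cv2.approxPolyDP(h,30,True)[:,0]
    return (ap+.5)/4-.5
P=[]
for n,fn,lim,thr in (('top','pics/top0.png',(215,375,230,360),75),('scene','pics/scene0.png',(260,410,235,330),75)):
    m=vision.camera_model(n); c=corners(fn,lim,thr); W=np.array([onz(m,*p,4)[:2] for p in c])
    print(n,c.round(1).tolist(),'\n',W.round(1).tolist(),'mean',W.mean(0).round(1))
    for i in range(len(W)):
        d=W[(i+1)%len(W)]-W[i];print('  ',np.linalg.norm(d).round(1),(np.degrees(np.arctan2(d[1],d[0]))%180).round(2))
E
```

```text
top [[247.1, 253.1], [358.1, 282.9], [342.1, 346.9], [228.1, 315.6]] 
 [[605.0, 194.5], [532.2, -49.5], [395.0, -9.3], [467.4, 234.9]] mean [499.9  92.7]
   254.7 73.39
   143.0 163.69
   254.8 73.47
   143.4 163.65
scene [[397.9, 275.1], [311.6, 325.1], [271.9, 288.6], [355.1, 246.9]] 
 [[396.0, -8.9], [464.1, 235.7], [602.6, 198.4], [535.2, -44.9]] mean [499.5  95.1]
   253.9 74.45
   143.4 164.91
   252.5 74.52
   143.7 165.47
```

Call:
play_rows(plan=[[[-0.02, 0.14, 0, 0.06, -0.01, -0.04, -1], [-0.04, 0.28, 0, 0.12, -0.03, -0.08, -1], [-0.06, 0.42, 0, 0.18, -0.04, -0.12, -1], [-0.08, 0.56, 0, 0.24, -0.05, -0.16, -1], [-0.09, 0.7, 0, 0.26, -0.05, -0.2, -1]]])

```text
time: 9.5
eef_pos: [494.1, -133.9, 152.1]
tcp_rot: [-0.045, 0.804, 0.59, 0.054]
contact_force: [0.8, 0.7, -5.2]
gripper_width: 8.2
```

Call:
play_rows(plan=[[[-0.01, 0.14, 0, 0, 0, 0, -1], [-0.02, 0.28, 0, 0, 0, 0, -1], [-0.03, 0.42, 0, 0, 0, 0, -1], [-0.04, 0.56, 0, 0, 0, 0, -1], [-0.045, 0.66, 0, 0, 0, 0, -1]]])

```text
time: 9.92
eef_pos: [482.7, 32.3, 152.3]
tcp_rot: [-0.045, 0.803, 0.591, 0.053]
contact_force: [-0.0, -0.4, -5.0]
gripper_width: 8.1
```

Call:
play_rows(plan=[[[0, 0, 0, 0, 0, 0, -1], [0, 0, 0, 0, 0, 0, -1], [0, 0, 0, 0, 0, 0, -1]]])

```text
time: 10.17
eef_pos: [483.8, 29.7, 152.5]
tcp_rot: [-0.044, 0.803, 0.592, 0.053]
contact_force: [0.2, -0.4, -4.8]
gripper_width: 8.0
```

```bash
python3 look.py wrist w13; python3 look.py top t13;python3 look.py scene s13
```

```text
10.1667 [483.8061  29.7324 152.4586] [-0.0442  0.8033  0.5915  0.0531] [-0.1583  0.3949  1.8107  0.1719  0.9315  0.0407] [ 0.1978 -0.3734 -4.8389] 7.961344489990921
10.2167 [483.9267  29.3379 152.5082] [-0.0441  0.8036  0.5912  0.0531] [-0.1591  0.395   1.8105  0.1719  0.9316  0.0408] [ 0.0988  0.0464 -4.5653] 8.004681523782208
10.2667 [483.9887  29.1496 152.5678] [-0.0441  0.8038  0.5909  0.0532] [-0.1596  0.3949  1.8103  0.172   0.9317  0.0409] [ 0.6635 -0.2897 -4.5891] 8.01691905245828
```

View pics/w13.png

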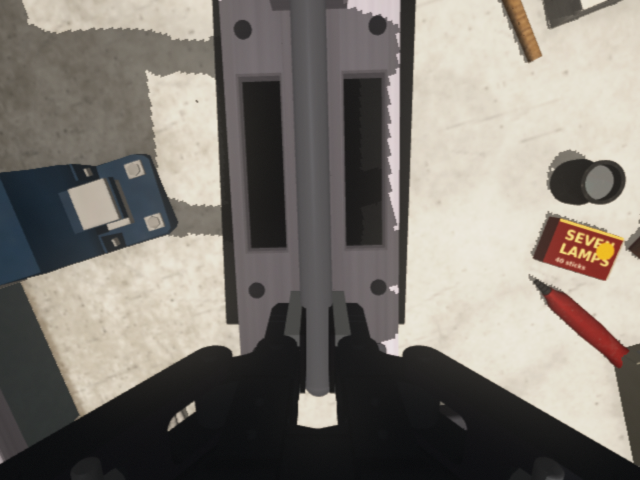

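View pics/s13.png

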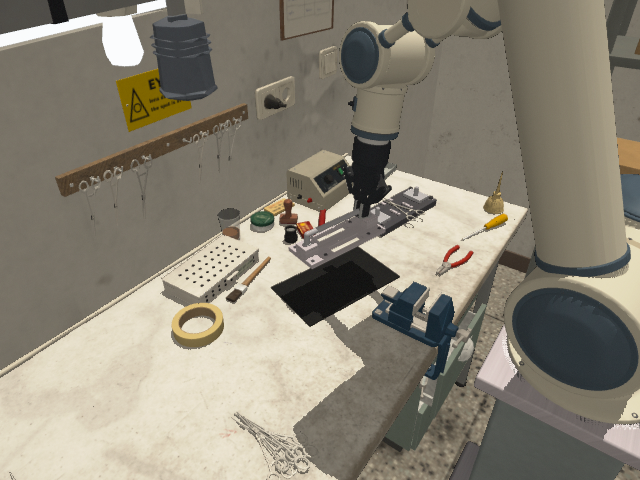

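```bash
python3 - <<'E'
from pnp import *
H4=[(-30,60),(30,60),(-30,-60),(30,-60)]
R,t=pose('w13',[(243,29),(377,25),(257,290),(378,287)],H4)
m=dict(np.load('pics/w13.npz'))
# mat edges seen beside plate: left edge and right edge at low rows
for p in [(218,150),(236,323),(405,150),(401,323)]: print(p,onz(m,*p,4).round(1))
E
```

```text
holes [[242.4, 29.1], [377.0, 24.9], [256.4, 290.0], [377.9, 286.9]] err 0.08
centre [501.3  89.6 113.9] yaxis dir deg 74.25 pitch(+y up) deg -0.28 roll -0.15
(218, 150) [433.3 127.8   4. ]
(236, 323) [400.2  -9.8   4. ]
(405, 150) [572.   84.4   4. ]
(401, 323) [531.8 -50.4   4. ]
```

Call:
play_rows(plan=[[[-0.006, 0.02, -0.08, 0, 0, 0, -1], [-0.006, 0.02, -0.17, 0, 0, 0, -1], [-0.006, 0.02, -0.26, 0, 0, 0, -1], [-0.006, 0.02, -0.35, 0, 0, 0, -1], [-0.006, 0.02, -0.4, 0, 0, 0, -1]]])

```text
time: 10.73
eef_pos: [481.8, 34.2, 50.8]
tcp_rot: [-0.045, 0.804, 0.591, 0.053]
contact_force: [-0.8, -0.4, -4.5]
gripper_width: 8.0
```

Call:
play_rows(plan=[[[0, 0, 0, 0, 0, 0, -1], [0, 0, 0, 0, 0, 0, -1], [0, 0, 0, 0, 0, 0, -1]]])

```text
time: 10.98
eef_pos: [482.8, 34.6, 53.5]
tcp_rot: [-0.044, 0.804, 0.591, 0.054]
contact_force: [0.2, -0.9, -4.0]
gripper_width: 8.4
```

```bash
python3 look.py wrist w14; python3 - <<'E'
from pnp import *
H4=[(-30,60),(30,60),(-30,-60),(30,-60)]
R,t=pose('w14',[(243,29),(377,25),(257,290),(378,287)],H4)
E
```

```text
10.9833 [482.8386  34.555   53.4547] [-0.0439  0.8036  0.5911  0.0536] [-0.1487  0.5676  1.9024  0.2234  0.6697 -0.0215] [ 0.2166 -0.9125 -3.9676] 8.35181261825299
holes [[242.9, 28.7], [377.4, 27.0], [256.1, 289.8], [377.7, 286.8]] err 0.38
centre [500.3  94.3  14.5] yaxis dir deg 73.96 pitch(+y up) deg -0.41 roll -1.76
```

View pics/w14.png

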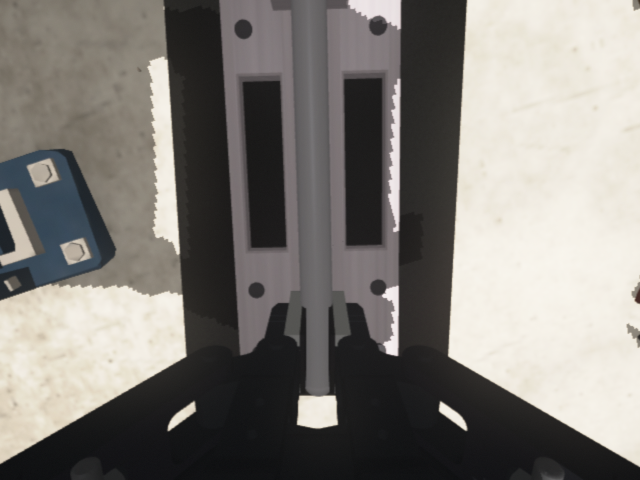

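Call:
play_rows(plan=[[[0, 0, -0.01, 0, 0, 0, -1], [0, 0, -0.02, 0, 0, 0, -1], [0, 0, -0.028, 0, 0, 0, -1], [0, 0, -0.034, 0, 0, 0, -1], [0, 0, -0.034, 0, 0, 0, -1]]])

```text
time: 11.45
eef_pos: [482.1, 35.0, 44.1]
tcp_rot: [-0.044, 0.803, 0.591, 0.053]
contact_force: [0.0, -0.2, -5.1]
gripper_width: 8.5
```

Call:
play_rows(plan=[[[0, 0, -0.004, 0, 0, 0, -1], [0, 0, -0.008, 0, 0, 0, -1], [0, 0, -0.008, 0, 0, 0, -1]]])

```text
time: 11.7
eef_pos: [482.1, 35.1, 42.3]
tcp_rot: [-0.044, 0.803, 0.591, 0.053]
contact_force: [-0.6, 0.6, -0.9]
gripper_width: 8.4
```

Call:
play_rows(plan=[[[0, 0, -0.002, 0, 0, 0, -1], [0, 0, -0.004, 0, 0, 0, -1], [0, 0, -0.004, 0, 0, 0, -1]]])

```text
time: 11.95
eef_pos: [482.1, 35.1, 42.2]
tcp_rot: [-0.044, 0.803, 0.591, 0.053]
contact_force: [-7.3, -1.2, 25.0]
gripper_width: 8.3
```

Call:
play_rows(plan=[[[0, 0, 0.003, 0, 0, 0, -1], [0, 0, 0.003, 0, 0, 0, -1], [0, 0, 0.003, 0, 0, 0, -1]]])

```text
time: 12.2
eef_pos: [482.4, 35.0, 42.3]
tcp_rot: [-0.044, 0.803, 0.591, 0.053]
contact_force: [-2.1, -1.2, 8.5]
gripper_width: 8.1
```

Call:
play_rows(plan=[[[0, 0, 0, 0, 0, 0, 0.3], [0, 0, 0, 0, 0, 0, 0.3], [0, 0, 0, 0, 0, 0, 0.3], [0, 0, 0, 0, 0, 0, 0.3], [0, 0, 0, 0, 0, 0, 0.3]]])

```text
time: 12.62
eef_pos: [482.3, 35.0, 42.0]
tcp_rot: [-0.044, 0.803, 0.591, 0.053]
contact_force: [-0.4, 0.0, -0.2]
gripper_width: 55.3
```

```bash
python3 look.py wrist w15; python3 - <<'E'
from pnp import *
H4=[(-30,60),(30,60),(-30,-60),(30,-60)]
R,t=pose('w15',[(243,29),(377,27),(257,290),(378,287)],H4)
E
```

```text
12.6167 [482.3329  35.01    41.9862] [-0.0443  0.8035  0.5913  0.0532] [-0.1479  0.5898  1.9102  0.2319  0.6414 -0.0321] [-0.3512  0.0347 -0.1579] 55.28301215676686
holes [[242.8, 27.5], [378.3, 25.9], [256.1, 290.0], [379.1, 287.1]] err 0.6
centre [500.   94.9   4.1] yaxis dir deg 74.07 pitch(+y up) deg -0.94 roll -1.92
```

View pics/w15.png

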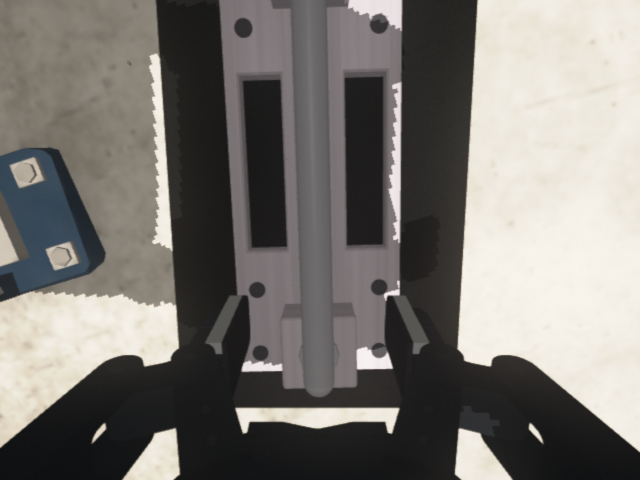

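Call:
play_rows(plan=[[[0, 0, 0.06, 0, 0, 0, 0.3], [0, 0, 0.16, 0, 0, 0, 0.3], [0, 0, 0.3, 0, 0, 0, 0.3], [0, 0, 0.45, 0, 0, 0, 0.3], [0, 0, 0.6, 0, 0, 0, 0.3]]])

```text
time: 13.08
eef_pos: [481.6, 35.0, 193.6]
tcp_rot: [-0.044, 0.804, 0.591, 0.053]
contact_force: [0.9, -0.3, -0.4]
gripper_width: 55.7
```

Call:
play_rows(plan=[[[0, -0.15, 0, 0, 0, 0, 0.3], [0, -0.3, 0, 0, 0, 0, 0.3], [0, -0.45, 0, 0, 0, 0, 0.3], [0, -0.5, 0, 0, 0, 0, 0.3], [0, -0.5, 0, 0, 0, 0, 0.3]]])

```text
time: 13.5
eef_pos: [482.5, -92.8, 192.0]
tcp_rot: [-0.044, 0.804, 0.59, 0.053]
contact_force: [-0.7, 0.7, 0.4]
gripper_width: 55.7
```

Call:
play_rows(plan=[[[0, 0, 0, 0, 0, 0, 0.3], [0, 0, 0, 0, 0, 0, 0.3], [0, 0, 0, 0, 0, 0, 0.3]]])

```text
time: 13.75
eef_pos: [482.1, -88.9, 191.9]
tcp_rot: [-0.045, 0.803, 0.592, 0.053]
contact_force: [0.7, 0.4, 0.3]
gripper_width: 55.6
```

```bash
python3 look.py wrist w16; python3 look.py scene s16;python3 look.py top t16
```

```text
13.75 [482.0785 -88.8828 191.9417] [-0.0446  0.8031  0.5918  0.0531] [-0.399   0.3582  1.726   0.1551  1.0848 -0.1727] [0.6635 0.4378 0.2894] 55.55658985520026
13.8 [482.1133 -88.911  191.9603] [-0.0445  0.8031  0.5918  0.0531] [-0.399   0.3582  1.7259  0.155   1.0848 -0.1728] [-0.1777 -0.0457  0.1283] 55.46277927637203
13.85 [482.198  -89.0257 191.9963] [-0.0444  0.8031  0.5919  0.0532] [-0.3991  0.3583  1.7257  0.155   1.0848 -0.1729] [-0.1555  0.5873  0.3018] 55.32096090340372
```

View pics/w16.png

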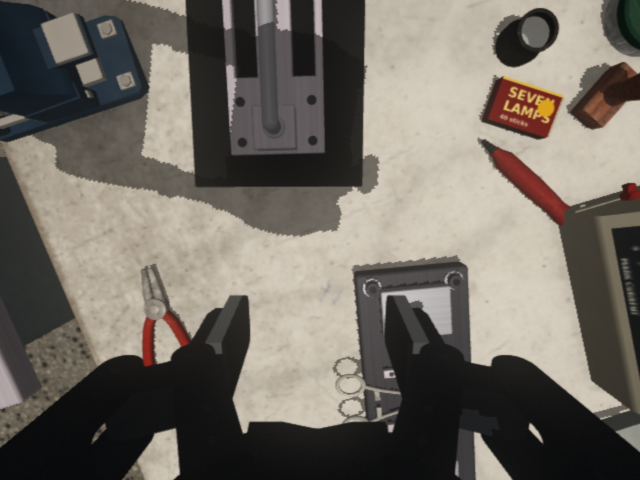

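View pics/s16.png

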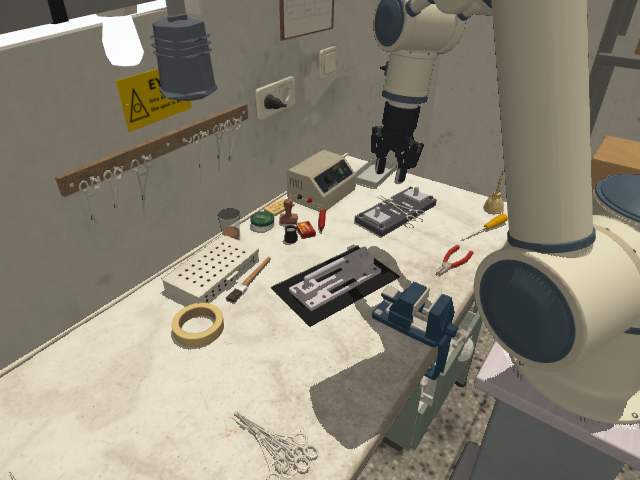

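View pics/t16.png

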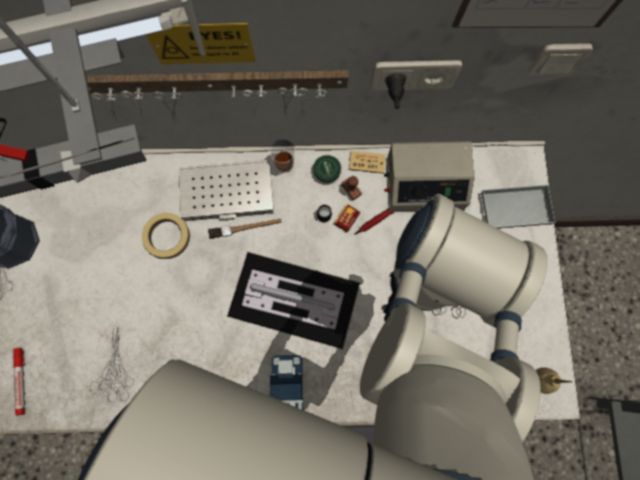

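The plate lies flat and centred on the mat: in the top view it spans about (243,270)–(345,328) inside the mat's (228,253)–(358,347). The forceps are still in the fixture, the bystanders have not moved, and the gripper is clear.

```bash
python3 -c "
from station import robot
print(robot.hand_in())"
```

```text
the job is handed in; nothing more can be done
None
```

The marking plate is off its dowels and lying flat, right way up, in the middle of the mat. I handed the job in at about 14 s; no verdict came back.

- **Finding the tight end:** I pulled the middle of the bar up about 2 mm. The bar pushed the grip 6–8 N towards world -y, and the pictures showed the +y end rising, so the tight dowel is at the world -y end.
- **Lift:** I set the plate back down, regripped about 59 mm along the bar towards the tight end and pulled straight up. It stayed level to about 0.005 rad for the first 16 mm.
- **Set-down:** Once clear, the plate sagged about 8°. I levelled it by tilting the tool, then lowered it onto the mat with roughly 30 N at most by the wrist reading.

**Last checks:**
- **Position:** The plate centre measured (500, 95, 4) mm against the mat's (500, 94), with its long side within about 0.3° of the mat's.
- **Surroundings:** The forceps are still in the fixture and the bystanders look unmoved. The gripper is clear, with no contact force.

**Disagreements and doubts:**
- **Tilt while leaving the dowels:** Near the top of the dowels the far end sagged to about 0.035–0.04 rad. I estimate the plate was then at about 52 mm, above the 48 mm cocking limit, but I had no picture between about 46 and 52 mm.
- **Level on the mat:** The final pose fit showed 1–2° of tilt, about 2° (0.034 rad) at most, with a poorer fit error of 0.6 pixels. The pictures and the 4.1 mm height indicate it is flat.
- **Mat size:** Its edges measured about 7 mm short in both directions. Its centre agreed between the two cameras to about 2 mm.

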